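# Saddle the spacer sleeve in the bay that is long enough and hold the plate pressed home

### The job

Take the ground steel sleeve out of its grey cradle and lay it lengthwise on the pair of rods in the bay of the gauging fixture that is long enough for it (the one with the short stop block), then let go of it. Then push the blue spring-loaded plate by its black pad, away from you, until the sleeve is clamped flush between the plate and its stop block, and finish while still pushing firmly: the plate springs back if let go. Leave the other things on the bench where they are.

Things in the scene. Friction and masses are not known exactly. Their poses are not given: they have to be found in the camera images.
- sleeve_mid (a point): Centre of the ground steel sleeve, a pale grey cylinder with a shallow groove and a small dark window, 35 mm in diameter and 106 mm long (0.4 kg), its length along this point's y axis. It starts lying level in the cradle, centre about 37 mm above the bench; grasp it across its diameter at mid-length, from above.
- cradle: Grey plastic cradle, fixed to the bench, 60 x 110 x 37 mm, with two V rests 72 mm apart along its y axis (each 14 mm wide), free between them for fingers; origin under its centre. The sleeve starts in it, parallel to its y axis.
- fixture: Gauging fixture fixed to the bench, origin at bench height; x points away from the robot along the bays, y left. Base x -108 to +98 mm, 184 wide, 10 high. Two bays, at y = +40 and -40 mm, each with two steel rods along x (12 mm thick, centres 20 mm apart, 24 mm up, x -36 to +36 mm) on which the sleeve saddles. The blue plate's inner face (x = -60 mm when back) closes the near end, a stop block the far end.
- bay_left (a point): Point on the left bay's centre line (fixture y = +40 mm, x = 0), 45 mm above the bench: height of the axis of a sleeve resting on the rods. Axes as the fixture's.
- bay_right (a point): The same for the right bay (fixture y = -40 mm).
- short_stop_face (a point): Front face of the short steel stop block (20 mm thick, 46 mm wide, top 62 mm above the bench), point on the bay's centre line 45 mm above the bench, fixture x = +58 mm. It ends the left or the right bay; that bay is 118 mm long with the plate back, long enough. Axes as the fixture's.
- long_stop_face (a point): The same for the long stop block (40 mm thick), fixture x = +38 mm, in the other bay, which is 98 mm long and too short for the sleeve.
- plate (a joint): Travel of the blue plate along fixture +x, m: 0 = back (springs hold it there), 0.022 = end of travel; 0.012 with the sleeve clamped in the long enough bay. Springs: 3 N at 0, 6 N at 0.012; the sleeve slides along the rods with it. Plate 12 mm thick, 184 mm wide, 12 to 62 mm above the bench.
- pad_front (a point): Centre of the front face of the round black push pad (34 mm diameter, 8 mm proud) in the middle of the blue plate's near face, 37 mm above the bench, fixture x = -80 mm when the plate is back. Push here along fixture +x; 12 to 20 N in all clamps the sleeve well. The base reaches 28 mm further out, 10 mm high; beyond it the bench is free.
- steel_nut: Bystander: steel hexagon nut, 47 x 41 x 20 mm, flat on the bench between cradle and fixture; leave it. Origin under its centre.
- ring: Bystander: flat steel ring, 54 mm diameter, 12 mm thick; leave it. Origin under its centre.
- wrench: Bystander: combination wrench, 175 mm; leave it. Origin under its centre.
- blue_marker: Bystander: blue marker pen, 131 mm; leave it. Origin under its centre.
Mind the look-alikes: they are no part of the job. Leave any green or yellow look-alike of the part that bears sleeve_mid alone.

How it is judged:
By the outcome, as a careful person would: the job done as asked, in the order asked, and still so for the second after the job is handed in, while the arm keeps its last pose, push and grip.
It also fails if it takes over 48 s, if anything falls off the work surface, if the arm or the gripper's body presses on something with over 40 N, if the wrist force passes 120 N, or if a joint passes its speed limit or range.

### The arm

A 6-joint arm with a two-finger parallel gripper is mounted at the origin on a cart in front of the work surface, level with it; the furniture and walls round the work are solid. World frame = base frame: x ahead of the robot, y to its left, z up, the work surface at z = 0. Lengths are in m, angles in rad, forces in N, time in s.
With the tool pointing down it reaches from about 0.325 to 0.775 m from the base axis. Payload 5.5 kg.
Tool frame: the origin (TCP) lies on the centre line of the jaws, within the pads' length; the fingertips stand 14 mm ahead of it and the grasp point (between the pads) lies 5 mm behind it; x points along the fingers, y is the direction in which the jaws open and shut, and the axes are right-handed (so a half turn about x gives the same grasp; the last joint's range is limited). The gripper opens to 85 mm and grips with 20 to 120 N. Pads are 22 mm wide; open, the fingers measure 114 mm over their backs; the gripper's body (76 mm by 85 mm) begins 54 mm behind the grasp point. The pads swing forward as they close: fully open they stand 13 mm farther back than shut.
Start: joints at [-1.324, 0.091, 1.231, -0, 1.82, -0.057], TCP at [0.179, -0.573, 0.245] pointing down, gripper open.
Joint ranges: [-2.87, 2.87], [-0.86, 2.18], [0.17, 2.46], [-1.51, 4.65], [0.06, 2.69], [-2.65, 2.65]. Speed limits (rad/s): [2.57, 2.57, 3.01, 3.14, 3.14, 3.14].

### API

Orientations are given as a unit quaternion [w, x, y, z].
In Python, from workcell import ctrl gives the robot as it stands.
- The arm moves only by the tool servo_tool, never from a script. Its argument "rows" is one flat list of numbers, 7 for each row, row after row: the turn, a rotation vector about the world's x, y, z normalised to -1 to 1, where 1 is 0.12 rad, then the shift along the world's x, y, z normalised to -1 to 1, where 1 is 0.25 m, then the closure, from -1 (fully open) to 1 (shut). A call has 1 to 12 rows; each row shifts and turns the commanded pose from where the row before left it; what a row does not reach is not made up. A row lasts 1/10 s, in which the tool goes at most 50 mm and 8.59 degrees, less where a joint would pass 70% of its speed; a pose out of reach is approached as far as the arm can. A call with a number of a shift or a turn outside -1 to 1 is refused whole. A call with a gripper value outside its range is refused whole. The fingers move at their own pace and stop on an object; "force" is the grip in N (left out, the last holds). Time passes only in rows, so rows that do not move let the fingers close. It gives the time, the measured TCP pose, the force and the opening at its end, in the units of the state.
- ctrl.get_state(): the state, without advancing time (a new reading comes with each control period).
- ctrl.capture(name): name is "scene" or "side" or "wrist"; returns (picture, depth): 480x640x3 uint8, red, green, blue; 480x640 float32, m along the optical axis (not along the pixel's ray), 0 where there is no reading.
- ctrl.calibration(name): a dict with "intrinsics" (3x3 intrinsics, pixels), "origin" and "orientation" of the camera in the world. Camera axes: x right, y up, looking along -z (the intrinsics and any distortion apply to the point x, -y, -z); pixel columns grow to the right and rows downward; lengths in m; the calibration is good to about 2 mm. A picture is of the moment at which its call begins: read the wrist's pose just before it. calibration takes no time and is no camera call; for the wrist camera it gives the pose at the moment of the call.
- ctrl.hand_in(): hands the job in, once; it reports no verdict.
Trained networks look in the newest picture that a camera, given by its name, has taken for a name from the list of things; names that differ only in an ending like _2 or _b are one class to them, and where a whole thing is asked for, a point or a joint stands for the part that bears it (a point fixed in the world has none). Each returns a list of dicts, best first, with "conf" (0 to 1); they miss things now and then, are a little off and sometimes report something else, mostly with a low value. They report only what shows in the picture. A call takes as long as a camera call. They do not tell look-alikes from the thing itself.
- ctrl.trace(name, camera): "pixels" (480x640 bool, what is visible of it) and "point" ([column, row] in pixels, amid what is visible of it).
- ctrl.landmark_of(name, camera): "point" ([column, row] in pixels: a listed point, or the origin of a listed thing).
The state is a dict: "t": time; "joint_pos": joint angles; "qvel": joint speeds; "joint_torque": joint torques, N m; "tcp_pos": TCP position; "tcp_rot": TCP orientation; "contact_force": force on the tool from outside, world axes, zero at the start; "torque": the same for the moment, N m; "finger_gap": finger opening in m.
Only numpy, scipy, OpenCV 4.12 (cv2) and the standard library are available. Lean on these libraries where they do the work, as an engineer would, in place of code of your own. Each camera call takes 0.05 s, during which the arm holds its last target. There are 200 camera calls.

## Working session

There is one attempt and no reset: what is moved stays moved. The work goes in short steps, Python scripts to look and compute and a tool call to move; the robot and the scene stay as the last step left them, time stands still between calls to the robot, and variables do not carry over. Pictures are saved under pics/ and viewed, about 8 in all and at most 12, crops included, and the job is handed in when it is done.

Besides the shell and the picture viewer there is one more tool, called after "Emit:" as name(argument=value, ...) on one line, values as JSON. servo_tool: Moves the arm, as the interface text tells. Scaled input: -1 to 1 covers 0.25 m each way for a shift and 0.12 rad each way for a turn. Its arguments: {"type":"object","properties":{"rows":{"type":"array","items":{"type":"number","minimum":-1,"maximum":1}},"force":{"type":"number"}},"required":["rows"]}

```bash
mkdir -p pics; ls; cat > h.py <<'E'
import numpy as np, cv2
from workcell import ctrl
from scipy.spatial.transform import Rotation as R
def cal(n):
    c=ctrl.calibration(n); q=c["orientation"]; 
    return np.array(c["intrinsics"]),np.array(c["origin"]),(R.from_quat([q[1],q[2],q[3],q[0]]).as_matrix() if np.size(q)==4 else np.array(q))
def ray(n,p):
    K,o,M=cal(n); d=np.linalg.inv(K)@[p[0],p[1],1]; return o,M@(d*[1,-1,-1])
def atz(n,p,z):
    o,d=ray(n,p); return o+d*(z-o[2])/d[2]
def cloud(n,dep,mask):
    K,o,M=cal(n); v,u=np.nonzero(mask&(dep>0)); z=dep[v,u]
    P=np.stack([(u-K[0,2])/K[0,0]*z,-(v-K[1,2])/K[1,1]*z,-z],1); return P@M.T+o
def save(n,im): cv2.imwrite(f"pics/{n}.png",im[:,:,::-1])
E
python3 - <<'E'
from h import *
print(ctrl.get_state()["t"],ctrl.calibration("scene"))
H={"sleeve_mid":.037,"cradle":0,"fixture":0,"short_stop_face":.045,"long_stop_face":.045,"pad_front":.037,"bay_left":.045,"bay_right":.045,"steel_nut":0}
for c in ("scene","side"):
    im,d=ctrl.capture(c); save(c,im); np.savez(f"{c}.npz",d=d,im=im)
    for n,z in H.items():
        for r in ctrl.landmark_of(n,c)[:3]: print(c,n,round(r["conf"],2),np.round(r["point"]),np.round(atz(c,r["point"],z),4))
E
```

```text
pics
0.0 {'intrinsics': array([[523.06369168,   0.        , 314.69837366],
       [  0.        , 523.06369168, 235.91343033],
       [  0.        ,   0.        ,   1.        ]]), 'origin': array([0.11719385, 0.89786033, 0.74812159]), 'orientation': array([-0.2010114 , -0.09465197,  0.38394096,  0.89622807])}
scene sleeve_mid 0.96 [252. 260.] [0.5318 0.3358 0.037 ]
scene sleeve_mid 0.82 [437. 318.] [0.1782 0.32   0.037 ]
scene sleeve_mid 0.59 [355. 278.] [0.3379 0.294  0.037 ]
scene cradle 0.68 [252. 271.] [0.5375 0.3311 0.    ]
scene fixture 0.81 [298. 194.] [0.5637 0.0826 0.    ]
scene short_stop_face 0.65 [281. 161.] [0.6281 0.0384 0.045 ]
scene long_stop_face 0.93 [274. 182.] [0.6035 0.1145 0.045 ]
scene pad_front 0.88 [333. 187.] [0.4838 0.0682 0.037 ]
scene bay_left 0.94 [295. 190.] [0.5507 0.1195 0.045 ]
scene bay_right 0.87 [301. 167.] [0.5753 0.0401 0.045 ]
scene steel_nut 0.76 [323. 241.] [0.447  0.1964 0.    ]
side sleeve_mid 0.95 [414. 300.] [0.1682 0.3411 0.037 ]
side sleeve_mid 0.89 [348. 274.] [0.3362 0.3145 0.037 ]
side sleeve_mid 0.65 [269. 255.] [0.5437 0.3381 0.037 ]
side cradle 0.62 [274. 268.] [0.5365 0.328  0.    ]
side cradle 0.39 [336. 260.] [0.4401 0.1968 0.    ]
side cradle 0.18 [301. 221.] [0.6808 0.0123 0.    ]
side fixture 0.8 [321. 234.] [0.5728 0.0648 0.    ]
side short_stop_face 0.58 [312. 214.] [0.6175 0.0465 0.045 ]
side long_stop_face 0.85 [301. 222.] [0.6009 0.1233 0.045 ]
side pad_front 0.69 [349. 230.] [0.4736 0.0789 0.037 ]
side bay_left 0.75 [224. 263.] [0.5838 0.4486 0.045 ]
side bay_left 0.65 [314. 225.] [0.5604 0.1178 0.045 ]
side bay_right 0.59 [328. 217.] [0.5688 0.036  0.045 ]
side steel_nut 0.53 [336. 262.] [0.4328 0.2052 0.    ]
```

View pics/scene.png

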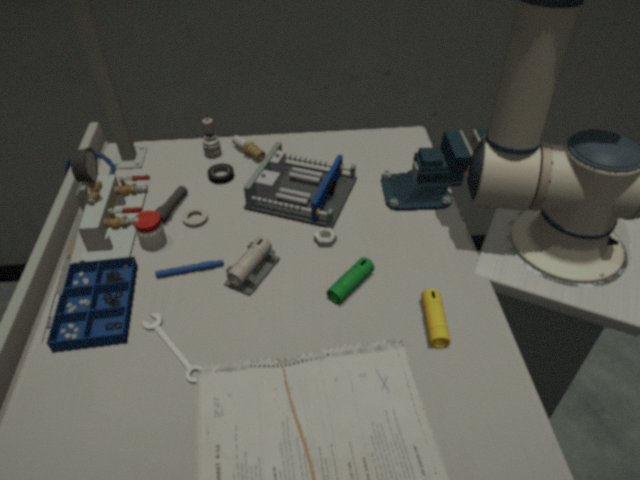

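```bash
python3 - <<'E'
from h import *
for c in ("scene",):
    d=np.load(c+".npz")["d"]
    for n in ("sleeve_mid","cradle","fixture","plate","steel_nut"):
        for r in ctrl.trace(n,c)[:2]:
            P=cloud(c,d,r["pixels"]); print(n,round(r["conf"],2),len(P),np.round(r["point"]),np.round(np.percentile(P,[2,50,98],axis=0),3).tolist())
E
```

```text
sleeve_mid 0.69 1002 [250. 260.] [[0.517, 0.289, 0.025], [0.529, 0.349, 0.051], [0.55, 0.391, 0.057]]
sleeve_mid 0.68 984 [353. 281.] [[0.325, 0.242, 0.008], [0.346, 0.301, 0.032], [0.372, 0.341, 0.038]]
cradle 0.98 743 [257. 274.] [[0.505, 0.287, 0.004], [0.516, 0.347, 0.01], [0.562, 0.389, 0.038]]
fixture 0.92 5301 [305. 191.] [[0.452, -0.023, 0.003], [0.54, 0.096, 0.021], [0.65, 0.178, 0.067]]
plate 0.82 833 [326. 187.] [[0.48, -0.015, 0.013], [0.489, 0.089, 0.053], [0.508, 0.164, 0.066]]
plate 0.45 5091 [304. 192.] [[0.452, -0.012, 0.006], [0.539, 0.097, 0.023], [0.648, 0.177, 0.067]]
steel_nut 0.7 383 [325. 238.] [[0.424, 0.176, 0.002], [0.443, 0.2, 0.019], [0.464, 0.218, 0.024]]
steel_nut 0.23 817 [323. 188.] [[0.479, -0.013, 0.015], [0.489, 0.091, 0.053], [0.508, 0.164, 0.066]]
```

The picture shows the steel sleeve in its cradle at (250,260) and the fixture at (300,188), with its blue plate at (328,188). The green (350,280) and yellow (437,318) look-alikes stand apart. Next I check the wrist camera geometry.

```bash
python3 - <<'E'
from h import *
s=ctrl.get_state(); q=s["tcp_rot"]; T=R.from_quat([*q[1:],q[0]]).as_matrix()
print(q,np.round(T,3).tolist(),s["finger_gap"])
K,o,M=cal("wrist"); print(K[0,0],o, "cam in tool",T.T@(o-s["tcp_pos"]),"look in tool",T.T@-M[:,2],"up",T.T@M[:,1])
d=np.load("scene.npz")["d"]; P=cloud("scene",d,np.ones((480,640),bool))
m=(P[:,0]>.2)&(P[:,0]<.8)&(P[:,1]>-.6)&(P[:,1]<.45)&(P[:,2]>.07)
Q=P[m]; 
import collections
print(sorted(collections.Counter(map(tuple,np.round(Q[:,:2],1).round(1).tolist())).items()))
for k in sorted(set(map(tuple,np.round(Q[:,:2],1).tolist()))): print(k, round(Q[(np.round(Q[:,:2],1)==k).all(1),2].max(),2),end="; ")
E
```

```text
[-0.10698026 -0.69896473 -0.10701172  0.69896497] [[-0.0, 0.299, -0.954], [0.0, -0.954, -0.299], [-1.0, -0.0, -0.0]] 0.08539933606198638
350.739189386227 [ 0.2431191  -0.55187838  0.37357997] cam in tool [-0.12831279 -0.00067391 -0.06689084] look in tool [ 9.63846577e-01 -3.09695151e-04  2.66457653e-01] up [ 2.66457774e-01  4.58838115e-04 -9.63846484e-01]
[((0.2, -0.1), 254), ((0.2, 0.0), 447), ((0.2, 0.1), 161), ((0.3, -0.1), 594), ((0.3, -0.0), 953), ((0.6, 0.1), 1), ((0.7, -0.6), 1060), ((0.7, 0.0), 3), ((0.7, 0.1), 1), ((0.7, 0.3), 31), ((0.7, 0.4), 26), ((0.8, -0.6), 329), ((0.8, -0.5), 483), ((0.8, 0.3), 73), ((0.8, 0.4), 245)]
(0.2, -0.1) 0.13; (0.2, 0.0) 0.45; (0.2, 0.1) 0.21; (0.3, -0.1) 0.13; (0.3, -0.0) 0.13; (0.6, 0.1) 0.07; (0.7, -0.6) 0.2; (0.7, 0.0) 0.07; (0.7, 0.1) 0.07; (0.7, 0.3) 0.07; (0.7, 0.4) 0.07; (0.8, -0.6) 0.2; (0.8, -0.5) 0.2; (0.8, 0.3) 0.1; (0.8, 0.4) 0.1;
```

Emit:
servo_tool(rows=[0,0,0,0.08,0.174,0.03,-1,0,0,0,0.08,0.174,0.03,-1,0,0,0,0.08,0.174,0.03,-1,0,0,0,0.08,0.174,0.03,-1,0,0,0,0.08,0.174,0.03,-1,0,0,0,0.08,0.174,0.03,-1,0,0,0,0.08,0.174,0.02,-1,0,0,0,0.08,0.174,0.02,-1,0,0,0,0.08,0.174,0,-1,0,0,0,0.08,0.174,0,-1,0,0,0,0.08,0.174,0,-1,0,0,0,0.08,0.174,0,-1])

```text
t: 2.45
tcp_pos: [0.4198, -0.0486, 0.3007]
tcp_rot: [0.107, 0.699, 0.107, -0.699]
contact_force: [0.8, -0.7, 0.2]
finger_gap: 0.0854
```

Emit:
servo_tool(rows=[0,0,0,0.08,0.174,0,-1,0,0,0,0.08,0.174,0,-1,0,0,0,0.08,0.174,0,-1,0,0,0,0.08,0.174,0,-1,0,0,0,0.08,0.174,0,-1,0,0,0,0.08,0.174,0,-1,0,0,0,0,0,0,-1,0,0,0,0,0,0,-1])

```text
t: 3.25
tcp_pos: [0.5395, 0.2113, 0.2991]
tcp_rot: [-0.108, -0.698, -0.107, 0.7]
contact_force: [-0.4, -0.9, -0.2]
finger_gap: 0.0853
```

```bash
cat > look.py <<'E'
from h import *
import sys
H={"sleeve_mid":.037,"cradle":0,"fixture":0,"short_stop_face":.045,"long_stop_face":.045,"pad_front":.037,"bay_left":.045,"bay_right":.045,"steel_nut":0}
s=ctrl.get_state(); print(s["t"],np.round(s["joint_pos"],3),np.round(s["tcp_pos"],4))
im,d=ctrl.capture("wrist"); save(sys.argv[1],im); K,o,M=cal("wrist"); np.savez(sys.argv[1],d=d,im=im,K=K,o=o,M=M)
for n in sys.argv[2:] or H:
    for r in ctrl.landmark_of(n,"wrist")[:2]: print(n,round(r["conf"],2),np.round(r["point"]),np.round(atz("wrist",r["point"],H[n]),4))
for n in ("sleeve_mid","cradle","plate"):
    for r in ctrl.trace(n,"wrist")[:2]:
        P=cloud("wrist",d,r["pixels"])
        if n=="plate": P=P[P[:,2]>.055]
        if n=="sleeve_mid": P=P[P[:,2]>.047]
        if len(P)<20: continue
        c,(w,h),a=cv2.minAreaRect(P[:,:2].astype(np.float32)); 
        vx,vy,x0,y0=cv2.fitLine(P[:,:2].astype(np.float32),cv2.DIST_HUBER,0,.01,.01).ravel()
        print(n,round(r["conf"],2),len(P),np.round(np.percentile(P,[2,50,98],axis=0),3).tolist(),"rect",np.round(c,4),round(w,3),round(h,3),round(a,1),"line",np.degrees(np.arctan2(vy,vx)).round(1),round(x0,4),round(y0,4))
E
python3 look.py w1
```

```text
3.25 [ 0.315  0.055  1.172 -0.     1.916  1.58 ] [0.5395 0.2113 0.2991]
sleeve_mid 0.94 [200. 174.] [0.5332 0.3384 0.037 ]
sleeve_mid 0.58 [212. 324.] [0.3575 0.2841 0.037 ]
cradle 0.69 [215. 173.] [0.5337 0.3318 0.    ]
fixture 0.64 [420. 216.] [0.5577 0.0749 0.    ]
short_stop_face 0.58 [482. 179.] [0.6206 0.0419 0.045 ]
long_stop_face 0.95 [407. 180.] [0.595  0.1199 0.045 ]
long_stop_face 0.35 [464. 227.] [0.5653 0.0391 0.045 ]
pad_front 0.75 [408. 283.] [0.4807 0.0712 0.037 ]
bay_left 0.62 [396. 215.] [0.5557 0.1183 0.045 ]
bay_right 0.78 [466. 228.] [0.5656 0.0375 0.045 ]
steel_nut 0.88 [305. 269.] [0.4481 0.1925 0.    ]
sleeve_mid 0.74 2724 [[0.521, 0.287, 0.047], [0.537, 0.338, 0.053], [0.55, 0.388, 0.056]] rect [0.5355 0.338 ] 0.107 0.031 87.8 line 86.9 0.5364 0.329
cradle 0.71 2033 [[0.505, 0.28, 0.006], [0.554, 0.326, 0.01], [0.566, 0.377, 0.038]] rect [0.5316 0.3339] 0.11 0.068 86.5 line 85.0 0.5526 0.3148
```

View pics/w1.png

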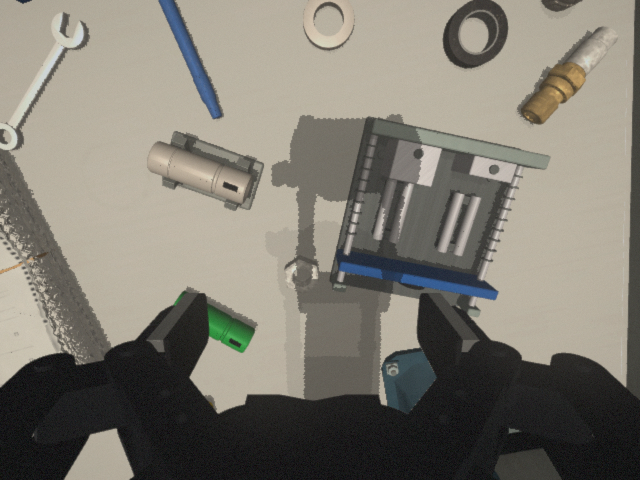

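The picture shows the sleeve in its cradle at (200,172). The short stop is in the right bay at (492,168) and the long stop in the left bay at (413,160), so the right bay is the target. I now fit the fixture's pose from this frame.

```bash
cat > fix.py <<'E'
from h import *
import sys
f=np.load(sys.argv[1]+".npz"); im,d,K,o,M=[f[k] for k in("im","d","K","o","M")]
v,u=np.mgrid[:480,:640]; P=np.stack([(u-K[0,2])/K[0,0]*d,-(v-K[1,2])/K[1,1]*d,-d],-1)@M.T+o
L=lambda Q:cv2.fitLine(Q[:,:2].astype(np.float32),cv2.DIST_HUBER,0,.01,.01).ravel()
X,Y,Z=P[...,0],P[...,1],P[...,2]; hsv=cv2.cvtColor(im,cv2.COLOR_RGB2HSV)
box=(d>0)&(X>.42)&(X<.72)&(Y>-.08)&(Y<.21)
Q=P[box&(hsv[...,0]>100)&(hsv[...,0]<130)&(hsv[...,1]>120)&(Z>.057)]
l=L(Q); print("plate top",len(Q),np.degrees(np.arctan2(l[1],l[0])),l[2:],Q.min(0),Q.max(0))
Q=P[box&(Z>.057)&(X>.6)]; l=L(Q); print("wall/stops",len(Q),np.degrees(np.arctan2(l[1],l[0])),l[2:],np.percentile(Q,[2,98],axis=0))
# heights along rays on fixture frame guess
t=float(sys.argv[2]) if len(sys.argv)>2 else 6.; a=np.radians(t); x0=np.array([.5611,.0785])
c,s=np.cos(a),np.sin(a); fx=(X-x0[0])*c+(Y-x0[1])*s; fy=-(X-x0[0])*s+(Y-x0[1])*c
for sg in(1,-1):
    q=box&(abs(fx)<.03)&(abs(fy-sg*.04)<.022)&(Z>.022)&(Z<.04); Q=P[q]
    for k in(1,-1):
        r=q&((fy-sg*.04)*k>0); l=L(P[r]); print("rod",sg,k,r.sum(),np.degrees(np.arctan(l[1]/l[0])).round(2),"fy",fy[r].mean().round(4))
    q=box&(abs(fy-sg*.04)<.015)&(Z>.057)&(Z<.068)
    print("tops fx bay",sg,np.histogram(fx[q],bins=np.arange(-.1,.11,.01)))
E
python3 fix.py w1
```

```text
plate top 1514 -84.23155 [0.49757293 0.04989125] [ 0.48093645 -0.0175306   0.05707023] [0.56890247 0.20949147 0.38761893]
wall/stops 5151 -81.892555 [0.6406762  0.07562304] [[0.60231216 0.0045639  0.06092202]
 [0.65670687 0.17365387 0.06712406]]
rod 1 1 567 6.63 fy 0.0508
rod 1 -1 564 6.23 fy 0.0321
tops fx bay 1 (array([  0,   0,  45, 249,   0,   0,   0,   0,   0,   0,   0,   0,   0,
        72, 284, 289, 297, 312, 315,  38]), array([-1.00000000e-01, -9.00000000e-02, -8.00000000e-02, -7.00000000e-02,
       -6.00000000e-02, -5.00000000e-02, -4.00000000e-02, -3.00000000e-02,
       -2.00000000e-02, -1.00000000e-02, -5.55111512e-17,  1.00000000e-02,
        2.00000000e-02,  3.00000000e-02,  4.00000000e-02,  5.00000000e-02,
        6.00000000e-02,  7.00000000e-02,  8.00000000e-02,  9.00000000e-02,
        1.00000000e-01]))
rod -1 1 577 4.9 fy -0.0284
rod -1 -1 581 4.62 fy -0.0473
tops fx bay -1 (array([  0,   0,  44, 244,   0,   0,   0,   0,   0,   0,   0,   0,   0,
         0,   0,  73, 284, 303, 304,  39]), array([-1.00000000e-01, -9.00000000e-02, -8.00000000e-02, -7.00000000e-02,
       -6.00000000e-02, -5.00000000e-02, -4.00000000e-02, -3.00000000e-02,
       -2.00000000e-02, -1.00000000e-02, -5.55111512e-17,  1.00000000e-02,
        2.00000000e-02,  3.00000000e-02,  4.00000000e-02,  5.00000000e-02,
        6.00000000e-02,  7.00000000e-02,  8.00000000e-02,  9.00000000e-02,
        1.00000000e-01]))
```

Emit:
servo_tool(rows=[0,0,0.924,0,0.046,-0.065,-1,0,0,0.924,-0.002,0.046,-0.065,-1,0,0,0.924,-0.002,0.046,-0.065,-1,0,0,0.924,-0.002,0.046,-0.065,-1,0,0,0.924,-0.002,0.046,-0.065,-1,0,0,0.924,-0.002,0.046,-0.065,-1,0,0,0.924,-0.002,0.046,-0.065,-1,0,0,0.924,-0.002,0.046,-0.065,-1,0,0,0.924,-0.002,0.046,-0.065,-1,0,0,0.924,0,0.046,-0.065,-1,0,0,0.924,0,0.046,-0.065,-1,0,0,0,0,0,0,-1])

```text
t: 5.1
tcp_pos: [0.5339, 0.3374, 0.118]
tcp_rot: [-0.488, -0.509, -0.489, 0.513]
contact_force: [-0.3, -0.4, -0.1]
finger_gap: 0.0853
```

```bash
python3 look.py w2 sleeve_mid
```

```text
5.1 [0.509 0.192 1.346 0.    1.61  0.554] [0.5339 0.3374 0.118 ]
sleeve_mid 0.69 [316. 252.] [0.5367 0.337  0.037 ]
sleeve_mid 0.72 8957 [[0.521, 0.289, 0.048], [0.537, 0.344, 0.056], [0.552, 0.39, 0.059]] rect [0.5364 0.3379] 0.107 0.033 87.2 line 87.2 0.5366 0.3422
cradle 0.89 4630 [[0.507, 0.294, 0.01], [0.554, 0.339, 0.013], [0.567, 0.388, 0.041]] rect [0.5378 0.3317] 0.118 0.064 88.7 line 56.8 0.541 0.3494
```

View pics/w2.png

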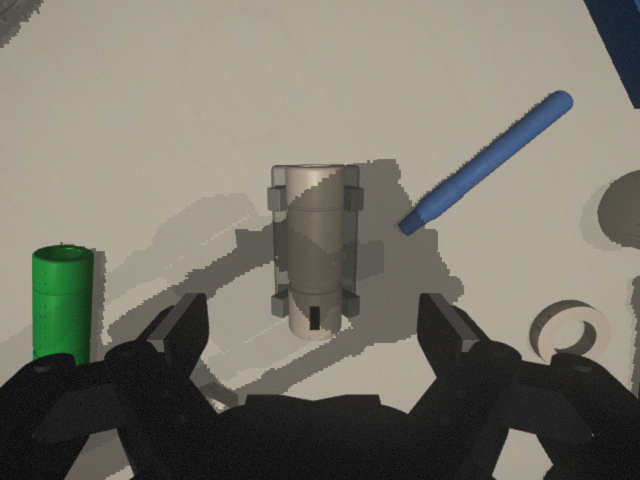

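The sleeve lies vertically in the picture at (316,252), lined up between the open jaws. Correction is +2.5 mm in x, then I descend and grip.

Emit:
servo_tool(rows=[0,0,0,0.01,0.002,-0.07,-1,0,0,0,0,0,-0.09,-1,0,0,0,0,0,-0.09,-1,0,0,0,0,0,-0.086,-1,0,0,0,0,0,0,-0.5,0,0,0,0,0,0,0,0,0,0,0,0,0,0.6,0,0,0,0,0,0,1,0,0,0,0,0,0,1,0,0,0,0,0,0,1,0,0,0,0,0,0,1], force=60)

```text
t: 6.45
tcp_pos: [0.5355, 0.3381, 0.04]
tcp_rot: [-0.487, -0.51, -0.49, 0.513]
contact_force: [-13.7, -3.0, 9.5]
finger_gap: 0.0332
```

Emit:
servo_tool(rows=[0,0,0,0,0,0,1,0,0,0,0,0,0,1])

```text
t: 6.65
tcp_pos: [0.5355, 0.3381, 0.0401]
tcp_rot: [-0.487, -0.51, -0.49, 0.513]
contact_force: [-15.5, -2.8, 9.5]
finger_gap: 0.0328
```

```bash
python3 look.py w3 sleeve_mid
```

```text
6.65 [0.508 0.238 1.434 0.003 1.474 0.554] [0.5355 0.3381 0.0401]
sleeve_mid 0.73 [314. 310.] [0.5355 0.3389 0.037 ]
sleeve_mid 0.85 14919 [[0.522, 0.311, 0.047], [0.535, 0.356, 0.052], [0.548, 0.391, 0.054]] rect [0.535  0.3493] 0.085 0.028 87.6 line 87.5 0.5353 0.3539
cradle 0.88 5066 [[0.506, 0.299, 0.005], [0.552, 0.37, 0.031], [0.565, 0.389, 0.037]] rect [0.5318 0.3427] 0.095 0.069 87.6 line -3.6 0.5301 0.3724
```

View pics/w3.png

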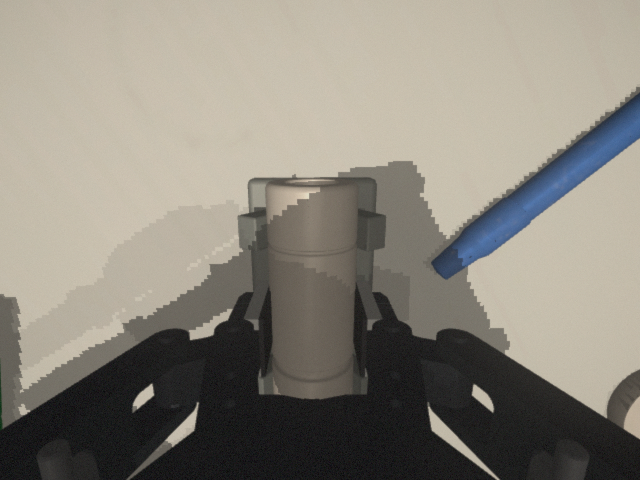

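Emit:
servo_tool(rows=[0,0,0,0,0,0.06,1,0,0,0,0,0,0.1,1,0,0,0,0,0,0.16,1,0,0,0,0,0,0.16,1])

```text
t: 7.3
tcp_pos: [0.5379, 0.3372, 0.1591]
tcp_rot: [-0.488, -0.512, -0.488, 0.512]
contact_force: [0.3, 0.5, -3.3]
finger_gap: 0.0327
```

Emit:
servo_tool(rows=[0,0,-0.99,0.0095,-0.0993,0,1,0,0,-0.99,0.0095,-0.0993,0,1,0,0,-0.99,0.0095,-0.0993,0,1,0,0,-0.99,0.0095,-0.0993,0,1,0,0,-0.99,0.0095,-0.0993,0,1,0,0,-0.99,0.0095,-0.0993,0,1,0,0,-0.99,0.0095,-0.0993,0,1,0,0,-0.99,0.0095,-0.0993,0,1,0,0,-0.99,0.0095,-0.0993,0,1,0,0,-0.99,0.0095,-0.0993,0,1,0,0,-0.99,0.0095,-0.0993,0,1,0,0,-0.99,0.0095,-0.0993,0,1])

```text
t: 8.5
tcp_pos: [0.5669, 0.0384, 0.1588]
tcp_rot: [0.033, 0.707, 0.033, -0.706]
contact_force: [0.2, 0.9, -3.5]
finger_gap: 0.0324
```

Emit:
servo_tool(rows=[0,0,0,0,0,0,1,0,0,0,0,0,0,1])

```text
t: 8.7
tcp_pos: [0.5668, 0.0391, 0.1585]
tcp_rot: [0.034, 0.707, 0.035, -0.706]
contact_force: [-0.1, 0.7, -3.2]
finger_gap: 0.0331
```

```bash
python3 look.py w4 sleeve_mid short_stop_face long_stop_face; python3 fix.py w4 5.7; python3 -c "
from h import *
s=ctrl.get_state();q=s['tcp_rot'];T=R.from_quat([*q[1:],q[0]]).as_matrix();print(T.round(4).tolist(),np.degrees(np.arctan2(T[1,1],T[0,1])),s['tcp_pos'],s['contact_force'])"
```

```text
8.7 [0.009 0.004 1.474 0.    1.662 1.482] [0.5668 0.0391 0.1585]
sleeve_mid 0.83 [313. 311.] [0.5062 0.0345 0.037 ]
sleeve_mid 0.81 [ 29. 426.] [0.3725 0.2681 0.037 ]
short_stop_face 0.66 [314. 159.] [0.6219 0.0455 0.045 ]
long_stop_face 0.55 [196. 187.] [0.5949 0.1243 0.045 ]
sleeve_mid 0.58 18504 [[0.538, 0.025, 0.152], [0.584, 0.043, 0.169], [0.618, 0.06, 0.172]] rect [0.5734 0.0418] 0.091 0.035 5.7 line 5.9 0.5819 0.0426
cradle 0.81 1734 [[0.504, 0.28, 0.0], [0.532, 0.287, 0.007], [0.561, 0.298, 0.011]] rect [0.5295 0.2909] 0.025 0.065 82.7 line -4.1 0.532 0.2873
plate 0.76 812 [[0.482, 0.078, 0.055], [0.492, 0.133, 0.06], [0.574, 0.164, 0.191]] rect [0.521  0.1091] 0.042 0.133 48.4 line -81.9 0.4927 0.1364
plate top 623 -79.86191 [0.492797   0.12711447] [0.48060017 0.02610675 0.0570399 ] [0.58758191 0.1637537  0.2468734 ]
wall/stops 19660 86.018974 [0.6270506  0.08026592] [[0.60109411 0.00808074 0.06025821]
 [0.65616041 0.17052136 0.17145941]]
rod 1 1 1324 5.8 fy 0.0499
rod 1 -1 1211 5.03 fy 0.031
tops fx bay 1 (array([  0,   0,   0, 302,   0,   0,   0,   0,   0,   0,   0,   0, 
[... 505 characters left out ...]
0, -0.0001, -0.0]] -84.31569000561119 [0.56645    0.04023373 0.15756644] [ 0.26989068 -0.23648739 -4.02091931]Traceback (most recent call last):
  File "fix.py", line 17, in <module>
    r=q&((fy-sg*.04)*k>0); l=L(P[r]); print("rod",sg,k,r.sum(),np.degrees(np.arctan(l[1]/l[0])).round(2),"fy",fy[r].mean().round(4))
                             ~^^^^^^
  File "fix.py", line 5, in <lambda>
    L=lambda Q:cv2.fitLine(Q[:,:2].astype(np.float32),cv2.DIST_HUBER,0,.01,.01).ravel()
               ~~~~~~~~~~~^^^^^^^^^^^^^^^^^^^^^^^^^^^^^^^^^^^^^^^^^^^^^^^^^^^^^
cv2.error: OpenCV(4.12.0) /io/opencv/modules/imgproc/src/linefit.cpp:50: error: (-215:Assertion failed) count > 0 in function 'fitLine2D_wods'
```

View pics/w4.png

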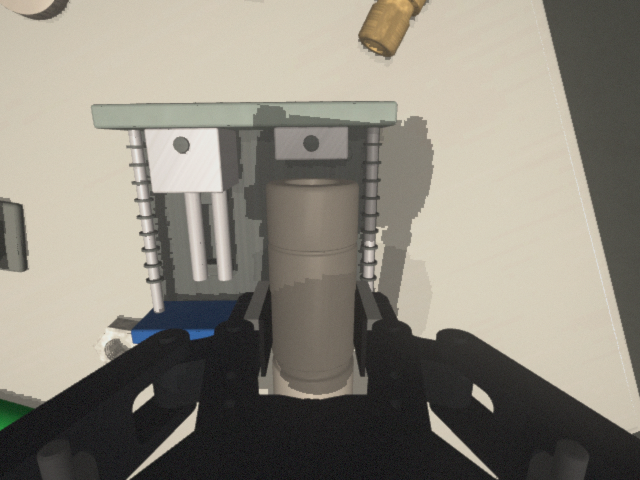

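The sleeve hangs at (313,280), in line with the right bay and the short stop at (312,142), at the matching yaw of 5.7°. I lower it in steps.

Emit:
servo_tool(rows=[0,0,0,-0.006,-0.004,-0.09,1,0,0,0,0,0,-0.09,1,0,0,0,0,0,-0.09,1,0,0,0,0,0,-0.07,1,0,0,0,0,0,-0.04,1,0,0,0,0,0,-0.02,1,0,0,0,0,0,-0.01,1,0,0,0,0,0,0,1])

```text
t: 9.85
tcp_pos: [0.5654, 0.0386, 0.0557]
tcp_rot: [0.035, 0.707, 0.035, -0.706]
contact_force: [0.5, 0.6, -3.4]
finger_gap: 0.0332
```

```bash
python3 -c "
from h import *
for i in range(2):
  ctrl.capture('side');s=ctrl.get_state();print(s['t'],s['tcp_pos'],s['contact_force'],s['torque'])"; python3 look.py w5 sleeve_mid short_stop_face
```

```text
9.9 [0.56552334 0.03861714 0.05603055] [ 0.09342123  0.13109968 -3.31735698] [-0.01298517 -0.03497864  0.06674804]
9.95 [0.56557058 0.03858227 0.05610795] [ 0.52993334 -0.45684028 -2.57969898] [ 0.04427374  0.02745754 -0.00481997]
9.95 [ 0.008  0.048  1.613 -0.     1.479  1.481] [0.5656 0.0386 0.0561]
sleeve_mid 0.79 [310. 310.] [0.5574 0.0395 0.037 ]
short_stop_face 0.71 [308. 168.] [0.6217 0.0464 0.045 ]
sleeve_mid 0.94 18244 [[0.537, 0.023, 0.057], [0.582, 0.041, 0.067], [0.617, 0.058, 0.07]] rect [0.573  0.0395] 0.09 0.036 5.8 line 5.7 0.58 0.0407
cradle 0.19 1359 [[0.489, 0.005, 0.015], [0.498, 0.093, 0.037], [0.508, 0.123, 0.062]] rect [0.5061 0.069 ] 0.095 0.093 46.4 line -83.8 0.5032 0.0477
plate 0.72 490 [[0.487, 0.029, 0.056], [0.498, 0.097, 0.061], [0.582, 0.107, 0.131]] rect [0.5399 0.0717] 0.061 0.117 30.2 line -23.6 0.5107 0.0925
```

Emit:
servo_tool(rows=[0,0,0,0,0.004,-0.014,1,0,0,0,0,0,-0.01,1,0,0,0,0,0,0,1])

```text
t: 10.55
tcp_pos: [0.5651, 0.0396, 0.0492]
tcp_rot: [0.035, 0.706, 0.035, -0.706]
contact_force: [-0.2, 0.4, -2.4]
finger_gap: 0.0322
```

Emit:
servo_tool(rows=[0,0,0,0,0,-0.008,1,0,0,0,0,0,0,1])

```text
t: 10.75
tcp_pos: [0.5652, 0.0395, 0.0488]
tcp_rot: [0.035, 0.707, 0.035, -0.706]
contact_force: [-4.7, -0.5, 6.2]
finger_gap: 0.0328
```

Emit:
servo_tool(rows=[0,0,0,0,0,0,0.2,0,0,0,0,0,0,0.1,0,0,0,0,0,0,0.1], force=20)

```text
t: 11.05
tcp_pos: [0.5652, 0.0396, 0.047]
tcp_rot: [0.035, 0.706, 0.035, -0.706]
contact_force: [0.4, -0.2, 0.0]
finger_gap: 0.0386
```

Emit:
servo_tool(rows=[0,0,0,0,0,0.01,0.05,0,0,0,0,0,0.02,0.0,0,0,0,0,0,0.03,-0.05])

```text
t: 11.35
tcp_pos: [0.5648, 0.0396, 0.062]
tcp_rot: [-0.035, -0.706, -0.035, 0.707]
contact_force: [0.3, 0.1, -0.2]
finger_gap: 0.0449
```

Emit:
servo_tool(rows=[0,0,0,0,0,0.1,-0.05,0,0,0,0,0,0.15,0,0,0,0,0,0,0.15,1,0,0,0,-0.11,0.029,0,1,0,0,0,-0.11,0.029,0,1,0,0,0,-0.11,0.03,0,1,0,0,0,-0.11,0.03,0,1,0,0,0,0,0,0,1,0,0,0,0,0,0,1])

```text
t: 12.25
tcp_pos: [0.4553, 0.0691, 0.163]
tcp_rot: [0.035, 0.707, 0.035, -0.705]
contact_force: [0.3, 0.1, 0.6]
finger_gap: -0.0001
```

```bash
python3 look.py w6 sleeve_mid short_stop_face pad_front fixture; python3 fix.py w6 5.7 | head -2
```

```text
12.25 [ 0.077 -0.294  1.735 -0.     1.698  1.549] [0.4553 0.0691 0.163 ]
sleeve_mid 0.68 [ 50. 322.] [0.3631 0.2724 0.037 ]
sleeve_mid 0.58 [374.  76.] [0.5684 0.0395 0.037 ]
pad_front 0.9 [314. 199.] [0.4819 0.071  0.037 ]
fixture 0.84 [315.  89.] [0.5607 0.0777 0.    ]
sleeve_mid 0.65 8619 [[0.514, 0.023, 0.049], [0.562, 0.041, 0.058], [0.603, 0.058, 0.062]] rect [0.5597 0.0392] 0.096 0.034 5.8 line 5.9 0.5609 0.0409
cradle 0.79 4287 [[0.504, 0.279, 0.001], [0.532, 0.291, 0.007], [0.561, 0.304, 0.031]] rect [0.5327 0.2971] 0.037 0.061 87.2 line -3.4 0.5322 0.2906
plate 0.64 5185 [[0.482, -0.014, 0.057], [0.495, 0.072, 0.06], [0.508, 0.159, 0.062]] rect [0.4945 0.0723] 0.012 0.183 6.1 line -83.9 0.4949 0.0722
plate top 4391 -83.84836 [0.4945394  0.08020726] [ 0.46132729 -0.01253548  0.05710197] [0.50785532 0.16325287 0.2513349 ]
wall/stops 351 -86.97637 [0.6022042  0.04619901] [[0.60007591 0.0318586  0.05717101]Traceback (most recent call last):
  File "fix.py", line 17, in <module>
    r=q&((fy-sg*.04)*k>0); l=L(P[r]); print("rod",sg,k,r.sum(),np.degrees(np.arctan(l[1]/l[0])).round(2),"fy",fy[r].mean().round(4))
                             ~^^^^^^
  File "fix.py", line 5, in <lambda>
    L=lambda Q:cv2.fitLine(Q[:,:2].astype(np.float32),cv2.DIST_HUBER,0,.01,.01).ravel()
               ~~~~~~~~~~~^^^^^^^^^^^^^^^^^^^^^^^^^^^^^^^^^^^^^^^^^^^^^^^^^^^^^
cv2.error: OpenCV(4.12.0) /io/opencv/modules/imgproc/src/linefit.cpp:50: error: (-215:Assertion failed) count > 0 in function 'fitLine2D_wods'
```

View pics/w6.png

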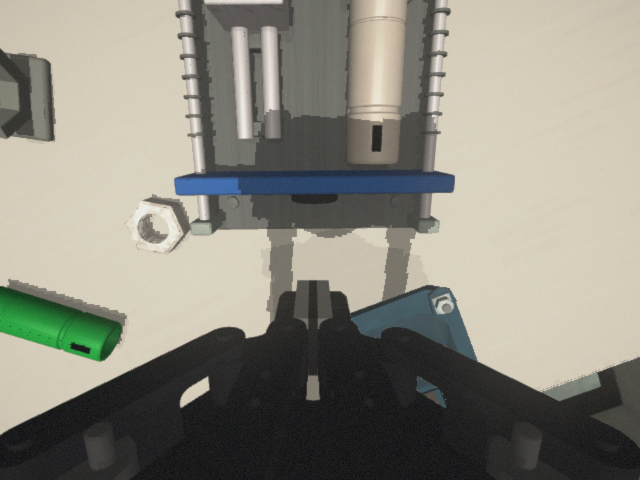

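The sleeve lies on the right bay's rods at (376,90), clear of the plate at (315,183). The pad is at (314,198) and the closed fingers at (313,300). Before descending I check how close the teal clamp is.

```bash
python3 -c "
from h import *
for c in ('scene',):
  d=np.load(c+'.npz')['d'];P=cloud(c,d,np.ones((480,640),bool))
  for x in np.arange(.28,.48,.02):
    q=P[(abs(P[:,0]-x)<.01)&(P[:,1]>-.2)&(P[:,1]<.16)&(P[:,2]>.015)&(P[:,2]<.3)]
    if len(q): print(x.round(2),len(q),q[:,1].min().round(3),q[:,1].max().round(3),'z',q[:,2].max().round(3))
"
```

```text
0.28 698 -0.117 0.021 z 0.133
0.3 635 -0.111 0.027 z 0.131
0.32 486 -0.068 0.041 z 0.109
0.34 377 -0.063 0.05 z 0.108
0.36 225 -0.056 0.051 z 0.043
0.38 75 -0.073 0.006 z 0.024
0.4 61 -0.056 -0.007 z 0.03
0.42 3 -0.051 -0.04 z 0.018
0.44 20 0.133 0.16 z 0.047
0.46 121 -0.023 0.16 z 0.048
```

Emit:
servo_tool(rows=[0,0,0,0,0,-0.11,1,0,0,0,0,0,-0.13,1,0,0,0,0,0,-0.13,1,0,0,0,0,0,-0.09,1,0,0,0,0,0,-0.04,1,0,0,0,0.02,0.002,0,1,0,0,0,0.015,0.0015,0,1,0,0,0,0,0,0,1])

```text
t: 13.45
tcp_pos: [0.4654, 0.07, 0.0389]
tcp_rot: [0.035, 0.707, 0.035, -0.705]
contact_force: [0.7, -0.5, 0.2]
finger_gap: 0.0001
```

Emit:
servo_tool(rows=[0,0,0,0.01,0.001,0,1,0,0,0,0.01,0.001,0,1,0,0,0,0.01,0.001,0,1,0,0,0,0,0,0,1])

```text
t: 13.85
tcp_pos: [0.4712, 0.0707, 0.0373]
tcp_rot: [-0.035, -0.706, -0.035, 0.706]
contact_force: [-2.7, -0.6, 2.4]
finger_gap: 0.0003
```

Emit:
servo_tool(rows=[0,0,0,0.012,0.0012,0,1,0,0,0,0.012,0.0012,0,1,0,0,0,0.012,0.0012,0,1,0,0,0,0.012,0.0012,0,1,0,0,0,0,0,0,1])

```text
t: 14.35
tcp_pos: [0.4827, 0.072, 0.0371]
tcp_rot: [-0.035, -0.705, -0.035, 0.707]
contact_force: [-7.0, 0.1, 5.4]
finger_gap: -0.0001
```

Emit:
servo_tool(rows=[0,0,0,0.008,0.0008,0,1,0,0,0,0.008,0.0008,0,1,0,0,0,0,0,0,1])

```text
t: 14.65
tcp_pos: [0.4829, 0.072, 0.0371]
tcp_rot: [-0.035, -0.702, -0.035, 0.711]
contact_force: [-27.6, -2.3, 17.7]
finger_gap: -0.0001
```

Emit:
servo_tool(rows=[0,0,0,-0.008,-0.0008,0.004,1,0,0,0,0,0,0,1,0,0,0,0,0,0,1])

```text
t: 14.95
tcp_pos: [0.4827, 0.072, 0.0371]
tcp_rot: [-0.035, -0.704, -0.035, 0.709]
contact_force: [-13.3, -1.2, 5.7]
finger_gap: 0.0001
```

```bash
python3 look.py w7 sleeve_mid pad_front; python3 -c "
from h import *
s=ctrl.get_state();print(s['t'],s['contact_force'],s['torque'])"
```

```text
14.95 [ 0.078 -0.146  1.835  0.     1.46   1.551] [0.4827 0.072  0.0371]
sleeve_mid 0.96 [438.  84.] [0.5718 0.0389 0.037 ]
pad_front 0.66 [317. 286.] [0.4946 0.0721 0.037 ]
sleeve_mid 0.58 28439 [[0.519, 0.025, 0.049], [0.558, 0.043, 0.06], [0.588, 0.058, 0.063]] rect [0.5548 0.0398] 0.076 0.034 5.8 line 6.4 0.5565 0.0428
plate 0.64 22229 [[0.495, -0.013, 0.056], [0.508, 0.075, 0.061], [0.521, 0.161, 0.063]] rect [0.5075 0.074 ] 0.014 0.184 6.5 line -83.9 0.5069 0.0927
15.25 [-13.78328475  -0.70310893   6.68111056] [-0.13103475  1.9785861   0.05058448]
```

View pics/w7.png

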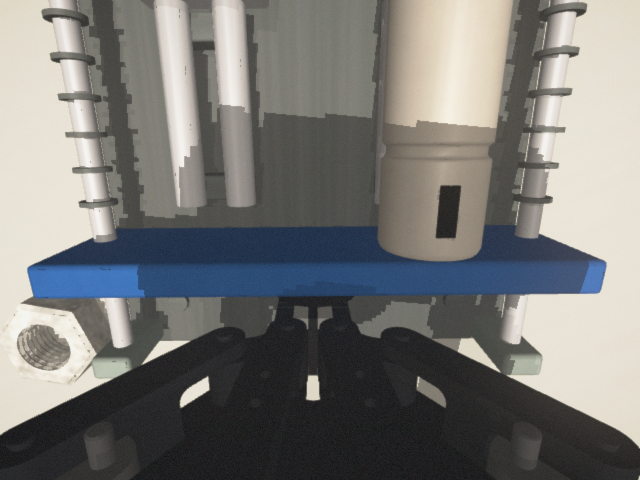

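The near end of the sleeve at (432,245) sits against the blue plate, and the nut is undisturbed. I add a little push and check the far end from the scene camera.

Emit:
servo_tool(rows=[0,0,0,0.002,0.0002,0,1,0,0,0,0,0,0,1,0,0,0,0,0,0,1])

```text
t: 15.55
tcp_pos: [0.4827, 0.072, 0.0372]
tcp_rot: [-0.035, -0.703, -0.035, 0.709]
contact_force: [-16.0, -1.1, 7.7]
finger_gap: 0.0
```

```bash
python3 -c "
from h import *
a,_=ctrl.capture('scene'); b,_=ctrl.capture('side')
save('end',np.hstack([cv2.resize(i[y:y+100,x:x+130],(390,300),interpolation=cv2.INTER_CUBIC) for i,x,y in((a,240,130),(b,260,180))]))
s=ctrl.get_state();print(s['t'],s['tcp_pos'],s['contact_force'])"
```

```text
15.65 [0.48276086 0.07199393 0.03712582] [-16.09566905  -0.9055924    7.09788082]
```

View pics/end.png

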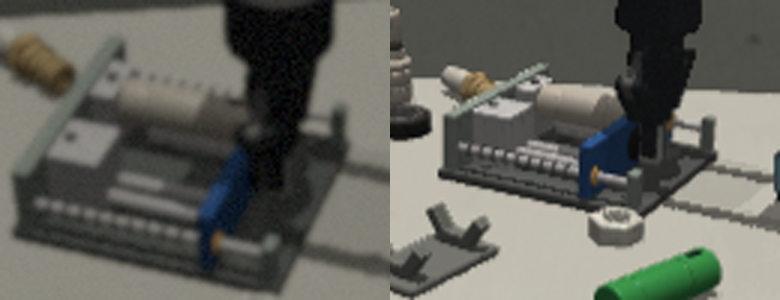

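The sleeve spans from the stop block (crop (120,95)) to the blue plate, lying level on the rods with the fingers on the pad. The push is steady at 16 N, so I hand in.

```bash
python3 -c "
from h import *
print(ctrl.hand_in()); s=ctrl.get_state(); print(s['t'],s['contact_force'])"
```

```text
the job is handed in; nothing more can be done
None
the job is handed in; nothing more can be done
```

The sleeve is clamped in the right bay (the one with the short stop block), and I handed the job in at about 15.7 s with the arm still pushing on the pad.

- **Placing:** I gripped the sleeve at mid-length, laid it on the right bay's rods, and let go of it. The picture afterwards showed it lying clear of the plate.
- **Clamping:** With the fingers closed, I pushed the pad along the fixture's x axis. The plate stopped hard after about 12 mm, which matches the clamped travel of 0.012 m.
- **Push force:** It briefly reached about 28 N along x (33 N in all) while I searched for the stop, so I backed off. At hand-in it was steady at about 16 N along x, with 7 N upward on the tool, about 17.6 N in all.
- **Last pictures:** They showed the sleeve against the plate at the near end and level up to the stop block at the far end. The far-end view is coarse, so contact there rests mainly on the hard stop. The nut and the green look-alike were still in place; I did not check the ring, wrench and marker again, as the arm went nowhere near them after the grasp.

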